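Reassemble two small filter housings

TASK

Put the two small air-filter housings back together: in the wide housing stand the perforated steel strainer basket first, then the white filter cartridge upright inside that basket, then set the big domed cover over both so that it sits flat on the housing's rim all round; last of all push the small plug into the mouth of the narrow housing until its flange lies flat on the rim. Lower each part in with the gripper rather than dropping it, let go of each one before you fetch the next, and leave the junction box, the blue power module, the pipe coupling and the small carton where they lie.

Things in the scene. Friction and masses are not known exactly. Their poses are not given: they have to be found in the camera images.
- wide_housing: Wide housing, fixed: upright open-topped aluminium cup, 82 mm outside, 72 mm inside diameter, rim 50 mm and inner floor 8 mm above the table, on a dark foot disc 100 mm across, 6 mm thick; brass ports (18 mm thick, centred 24 mm up) reach 53 mm from the axis along its x and -x. Origin: centre of the underside, z up. Takes basket, cartridge and cover.
- narrow_housing: Narrow housing, fixed: upright open-topped aluminium cup, 60 mm outside, 48 mm inside diameter, rim 60 mm and inner floor 8 mm above the table, on a dark foot disc 76 mm across, 6 mm thick; brass ports (14 mm thick, centred 30 mm up) reach 40 mm from the axis along its x and -x. Origin: centre of the underside, z up. Takes only the plug.
- basket: Strainer basket, loose: round open-topped steel cup with rows of dark perforations, 60 mm outside, 54 mm inside diameter, 68 mm high, floor 3 mm thick, 0.08 to 0.17 kg, standing upright. Origin: centre of its underside, z up its axis. Seated in the wide housing its rim stands 26 mm above the housing's rim.
- cartridge: Filter cartridge, loose: white pleated cylinder with grey end discs 10 mm thick, 38 mm diameter (pleats 35 to 38), 88 mm high, 0.05 to 0.12 kg, standing upright. Origin: centre of its underside, z up its axis. Seated in the basket it stands 23 mm above the basket's rim.
- cover: Big domed cover, loose: aluminium upside-down cup, 84 mm outside, 76 mm inside diameter, 58 mm high, hollow 54 mm deep from below, with a steel knob on top, 22 mm diameter, 28 mm tall (knob top 86 mm above origin), 0.15 to 0.31 kg, standing mouth down. Origin: centre of its open lower rim, z up through the knob. This rim rests on the wide housing's rim.
- plug: Small plug, loose: black rubber spigot, 36 mm diameter, 12 mm long; above it an aluminium flange, 60 mm diameter, 8 mm thick; above that a steel knob, 20 mm diameter, 28 mm tall (knob top 48 mm above origin), 0.07 to 0.14 kg, standing on its spigot. Origin: centre of the spigot's underside, z up. The spigot fits loosely in the narrow housing, the flange rests on its rim.
- junction_box: Bystander, loose, not to be disturbed: square open-topped galvanised steel box, 70 x 70 x 38 mm high. Origin: centre of its underside.
- power_module: Bystander, loose, not to be disturbed: blue metal plate 78 x 52 mm with a copper-coloured transformer and two upright blue capacitors, 40 mm high. Origin: centre of its underside.
- coupling: Bystander, loose, not to be disturbed: dark steel flanged pipe coupling, flange 72 mm diameter and 9 mm thick with a 50 mm tube rising to 32 mm, open through the middle. Origin: centre of its underside.
- carton: Bystander, loose, not to be disturbed: closed cardboard carton, 78 x 54 x 45 mm high. Origin: centre of its underside.

How it is judged:
By the outcome, as a careful person would: the job done as asked, in the order asked, and still so for the second after the job is handed in, with the robot touching nothing.
It also fails if it takes over 112 s, if anything falls off the work surface, if the arm or the gripper's body presses on something with over 40 N, if the wrist force passes 120 N, or if a joint passes its speed limit or range.

ROBOT

A 6-joint arm with a two-finger parallel gripper is mounted at the origin on the work surface. World frame = base frame: x ahead of the robot, y to its left, z up, the work surface at z = 0. Lengths are in mm, angles in rad, forces in N, time in s.
With the tool pointing down it reaches from about 250 to 800 mm from the base axis. Payload 8.5 kg.
Tool frame: the origin (TCP) lies between the finger pads; the fingertips stand 19 mm ahead of it and the grasp point (between the pads) is the TCP; z points along the fingers, y is the line along which they close (so a half turn about z gives the same grasp; the last joint's range is limited). The gripper opens to 85 mm and grips with 20 to 120 N. Pads are 22 mm wide; open, the fingers measure 114 mm over their backs; the gripper's body (76 mm by 85 mm) begins 54 mm behind the grasp point. The pads swing forward as they close: fully open they stand 13 mm farther back than shut.
Start: joints at [1.337, 0.238, -0.013, 1.319, 0, 1.571], TCP at [121.618, 510.676, 250.276] pointing down, gripper open.
Joint ranges: [-2.66, 2.66], [-1.03, 1.9], [-1.14, 1.46], [-1.82, 2.27], [-1.45, 1.34], [-3.14, 3.14]. Speed limits (rad/s): [2.22, 2.22, 2.79, 3.14, 3.14, 3.14].

INTERFACE

Orientations are given as a unit quaternion [w, x, y, z].
In Python, from rig import get_obs, capture, hand_in gives the robot as it stands.
- The arm moves only by the tool arm_command, never from a script. Its argument "plan" is a list of rows, each an object of numbers: "x", "y", "z": the shift along the world's x, y, z as a fraction of full scale; "twist": the turn about the world's z as a fraction of full scale; "claw": the closure, from -1 (fully open) to 1 (shut). A call has 1 to 10 rows; each row is the pose to reach, as a shift and turn from the pose commanded when the call began; what a row does not reach only later rows make up. Full scale, the value 1, is 500 mm for a shift and pi/4 rad for a turn. A row lasts 1/10 s, in which the tool goes at most 50 mm and 8.59 degrees, less where a joint would pass 70% of its speed; a pose out of reach is approached as far as the arm can. A call with a number of a shift or a turn outside -1 to 1 is refused whole. A call with a gripper value outside its range is refused whole. The fingers move at their own pace and stop on an object; "newtons" is the grip in N (left out, the last holds). Time passes only in rows, so rows that repeat a pose let the fingers close. It gives the time, the measured TCP pose, the force, the opening and the grip force at its end, in the units of the state.
- get_obs(): the state, without advancing time (a new reading comes with each control period).
- capture(name): name is "side" or "top"; returns a dict with "pixels" (400x640x3 uint8, blue, green, red), "range_z" (400x640 float32, mm along the optical axis (not along the pixel's ray), 0 where there is no reading), "fov_y" (degrees; the focal length in pixels is half the picture's height over the tangent of half this angle, whatever the lens; pixels are square), "cx", "cy" (the principal point, pixels), "R" (3x3) and "t" (3): a world point X has camera coordinates R X + t. Camera axes: x right, y down, z forward; pixel columns grow to the right and rows downward; lengths in mm; the calibration is good to about 2 mm. A picture is of the moment at which its call begins.
- hand_in(): hands the job in; it is judged then, once.
The state is a dict: "time_s": time; "joints": joint angles; "dq": joint speeds; "tau": joint torques, N m; "tool_pos": TCP position; "orientation": TCP orientation; "ft_force": force on the tool from outside, world axes, zero at the start; "moment": the same for the moment, N m; "width": opening from 0.0 (shut) to 1.0 (fully open); "grip_force": force on a finger pad.
Only numpy, scipy, OpenCV 4.12 (cv2) and the standard library are available. Lean on these libraries where they do the work, as an engineer would, in place of code of your own. Each camera call takes 0.05 s, during which the arm holds its last target. There are 200 camera calls.

## Working session

There is one attempt and no reset: what is moved stays moved. The work goes in short steps, Python scripts to look and compute and a tool call to move; the robot and the scene stay as the last step left them, time stands still between calls to the robot, and variables do not carry over. Pictures are saved under pics/ and viewed, at most 14 in all, crops included, and the job is handed in when it is done.

Besides the shell and the picture viewer there is one more tool, called after "Request:" as name(argument=value, ...), one argument or row to a line, values as JSON. arm_command: Moves the arm, as the interface text tells. Shift numbers are shares of 500 mm and turn numbers shares of pi/4 rad, none past 1 either way. Its arguments: {"type":"object","properties":{"plan":{"type":"array","items":{"type":"object","properties":{"x":{"type":"number","minimum":-1,"maximum":1},"y":{"type":"number","minimum":-1,"maximum":1},"z":{"type":"number","minimum":-1,"maximum":1},"twist":{"type":"number","minimum":-1,"maximum":1},"claw":{"type":"number"}}}},"newtons":{"type":"number"}},"required":["plan"]}

```bash
mkdir -p pics
cat > h.py <<'E'
import numpy as np,cv2
from rig import get_obs,capture,hand_in
def pts(c):
    H,W=c["range_z"].shape; f=H/2/np.tan(np.radians(c["fov_y"])/2)
    u,v=np.meshgrid(np.arange(W),np.arange(H)); z=c["range_z"].astype(float)
    P=np.stack([(u-c["cx"])/f*z,(v-c["cy"])/f*z,z],-1)
    X=(P-np.array(c["t"]))@np.array(c["R"]); X[z==0]=np.nan
    return X
E
python3 - <<'E'
from h import *
for n in("top","side"):
    c=capture(n); cv2.imwrite(f"pics/{n}0.png",c["pixels"]); np.savez(f"{n}0.npz",**c)
    print(n,c["fov_y"],c["cx"],c["cy"],"campos",-np.array(c["R"]).T@c["t"],[k for k in c])
    X=pts(c); print(np.mean(c["range_z"]==0))
    m=(X[...,2]>15)&(X[...,2]<140)
    k,l,s,ce=cv2.connectedComponentsWithStats(m.astype(np.uint8))
    for i in range(1,k):
        if s[i,4]>60:
            q=X[l==i]; zt=np.percentile(q[:,2],97); t=q[q[:,2]>zt-4]
            print(i,s[i],"ztop %.0f"%zt,"bbox",np.percentile(q,2,0).round(),np.percentile(q,98,0).round(),"top",t.mean(0).round(1))
E
```

```text
top 52.60591175549772 315.83564208324225 193.66372639876738 campos [479.11795265 -18.90855539 998.17266352] ['pixels', 'range_z', 'fov_y', 'cx', 'cy', 'R', 't']
0.00407421875
1 [   11    14   629   386 31745] ztop 124 bbox [ 274. -745.   17.] [945. 740. 134.] top [ 864.8 -202.9  134.1]
10 [212  88  41  20 393] ztop 27 bbox [754. 162.  16.] [793. 254.  28.] top [774.8 208.2  25.1]
13 [ 64 121  41  30 909] ztop 82 bbox [648. 528.  17.] [705. 583.  82.] top [678.6 559.2  80.2]
14 [240 127  22  10  78] ztop 40 bbox [679. 138.  16.] [695. 184.  40.] top [687.6 160.6  37.7]
15 [296 132  38  39 786] ztop 48 bbox [598. -34.  25.] [674.  44.  48.] top [637.1   4.1  45.5]
16 [243 137  11  12  86] ztop 43 bbox [649. 155.  18.] [669. 175.  43.] top [658.4 165.6  40.5]
19 [ 161  139   40   37 1154] ztop 86 bbox [584. 287.  21.] [660. 365.  87.] top [623.8 327.1  85.7]
20 [365 142  28  28 370] ztop 62 bbox [ 595. -176.   17.] [ 653. -118.   62.] top [ 625.5 -147.2   60. ]
22 [249 147  17  15 168] ztop 42 bbox [617. 127.  18.] [646. 160.  42.] top [632.7 144.8  39.3]
25 [436 156  25  24 482] ztop 4
[... 2150 characters left out ...]
op 62 bbox [ 595. -178.   16.] [ 651. -123.   62.] top [ 622.7 -150.    61.1]
22 [348 245  28  26 502] ztop 35 bbox [ 448. -176.   16.] [ 494. -131.   35.] top [ 471.9 -153.    33.3]
23 [462 251  36  30 765] ztop 50 bbox [ 568. -346.   16.] [ 620. -292.   50.] top [ 595.7 -318.4   49.2]
24 [ 405  278   67   56 1581] ztop 40 bbox [ 420. -353.   16.] [ 504. -269.   40.] top [ 461.6 -311.5   38.8]
25 [   0  314  145   86 7347] ztop 136 bbox [-26. -77.  15.] [ 95.  45. 137.] top [ 11.8 -67.7 136. ]
65 [123 375  22  20 224] ztop 20 bbox [ 68. -90.  15.] [ 88. -68.  20.] top [ 78.5 -79.8  17.5]
71 [619 383  21  17 244] ztop 92 bbox [ 430. -558.   66.] [ 450. -548.   92.] top [ 439.5 -553.2   90.7]
```

View pics/top0.png

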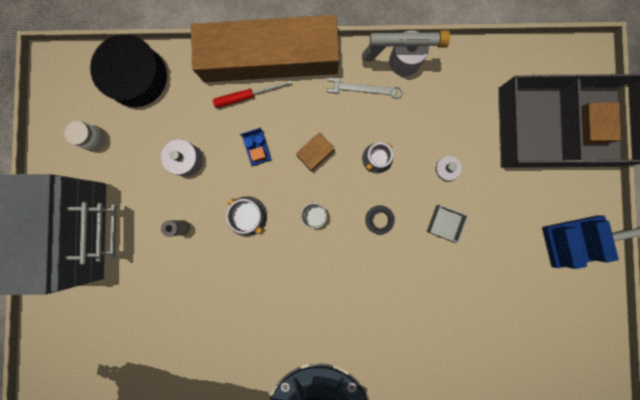

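View pics/side0.png

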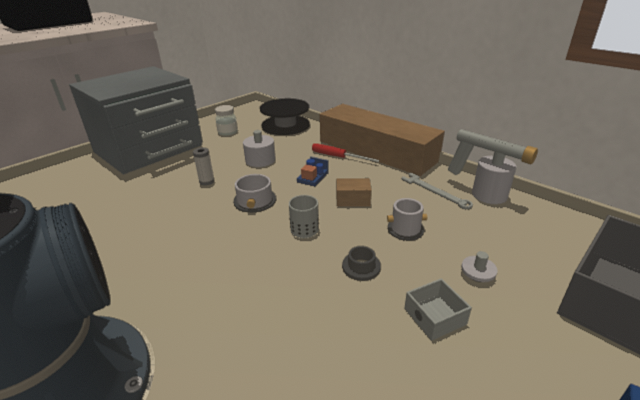

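The top view shows the basket (315,216), wide housing (246,215), cartridge (175,228), cover (181,158), narrow housing (379,157), plug (449,168) and bystanders; the side view confirms all are upright. Now I'll refine the centres by fitting circles.

```bash
cat >> h.py <<'E'
def circ(X,xy,zlo,zhi,R=60):
    m=(np.hypot(X[...,0]-xy[0],X[...,1]-xy[1])<R)&(X[...,2]>zlo)&(X[...,2]<zhi)
    q=X[m]; (c,r)=cv2.minEnclosingCircle(q[:,:2].astype(np.float32)); return np.round([*c,2*r,np.median(q[:,2]),len(q)],1)
OB=dict(wide=((482,174),46,56,45),narrow=((625,-149),56,65,34),basket=((483,8),63,73,36),cart=((456,334),84,95,30),coverbody=((622,326),50,64,55),coverknob=((622,326),80,92,30),plugknob=((597,-318),43,54,30),plugflange=((597,-318),15,25,40))
E
python3 - <<'E'
from h import *
o=get_obs(); print({k:np.round(v,3).tolist() for k,v in o.items()})
for n in("top","side"):
    c=np.load(f"{n}0.npz"); X=pts(c)
    for k,a in OB.items(): print(n,k,circ(X,*a))
    p=c["R"]@o["tool_pos"]+c["t"]; f=200/np.tan(np.radians(c["fov_y"])/2); print("tcp px",p[0]/p[2]*f+c["cx"],p[1]/p[2]*f+c["cy"],p[2])
    T=X[(abs(X[...,2])<10)]; print("table z",np.median(T[:,2]))
E
```

```text
{'time_s': 0.1, 'joints': [1.337, 0.239, -0.014, 1.319, 0.0, 1.571], 'dq': [-0.0, -0.001, 0.001, -0.001, 0.003, -0.0], 'tau': [0.001, -53.972, 34.7, 0.013, 0.0, 0.0], 'tool_pos': [121.548, 510.394, 249.756], 'orientation': [-0.0, 0.117, 0.993, -0.001], 'ft_force': [0.5, -0.023, 0.466], 'moment': [-0.013, 0.013, 0.004], 'grip_force': 0.0, 'width': 0.998}
top wide [483.  174.7  81.9  49.6 222. ]
top narrow [ 624.7 -147.4   60.1   59.5  186. ]
top basket [483.4   9.1  59.4  68.   98. ]
top cart [456.1 334.8  38.4  88.1 223. ]
top coverbody [624.4 327.4  85.   57.7 897. ]
top coverknob [624.4 327.7  22.2  86.   75. ]
top plugknob [ 596.6 -317.8   19.7   47.9   60. ]
top plugflange [ 596.9 -316.9   60.1   19.7  401. ]
tcp px 35.97025282940797 414.6694593373385 738.1676059552645
table z 0.2320474517575766
side wide [483.5 173.9  85.7  50.8 253. ]
side narrow [ 623.3 -147.2   62.7   60.8  245. ]
side basket [484.2   8.3  62.4  67.6 228. ]
side cart [455.8 334.4  41.   90.3 123. ]
side coverbody [622.7 326.   86.6  60.4 366. ]
side coverknob [622.9 326.6  22.1  87.1  42. ]
side plugknob [ 596.7 -317.2   22.4   49.2  103. ]
side plugflange [ 596.8 -318.6   60.9   21.4  567. ]
tcp px -12.753723135230757 106.49778317168943 777.8108405579848
table z 1.8706736858983337
```

Request:
arm_command(
  plan=[
    {"x":0.52,"y":-0.7,"z":0,"claw":-1},
    {"x":0.52,"y":-0.7,"z":0},
    {"x":0.52,"y":-0.7,"z":0},
    {"x":0.52,"y":-0.7,"z":0},
    {"x":0.52,"y":-0.7,"z":0},
    {"x":0.52,"y":-0.7,"z":0},
    {"x":0.52,"y":-0.7,"z":0},
    {"x":0.52,"y":-0.7,"z":0},
    {"x":0.52,"y":-0.7,"z":0},
    {"x":0.52,"y":-0.7,"z":0},
  ],
)

```text
invalid input at $.plan[0]: expected keys x, y, z, twist, claw
```

Request:
arm_command(
  plan=[
    {"x":0.52,"y":-0.7,"z":0,"twist":0,"claw":-1},
    {"x":0.52,"y":-0.7,"z":0,"twist":0,"claw":-1},
    {"x":0.52,"y":-0.7,"z":0,"twist":0,"claw":-1},
    {"x":0.52,"y":-0.7,"z":0,"twist":0,"claw":-1},
    {"x":0.52,"y":-0.7,"z":0,"twist":0,"claw":-1},
    {"x":0.52,"y":-0.7,"z":0,"twist":0,"claw":-1},
    {"x":0.52,"y":-0.7,"z":0,"twist":0,"claw":-1},
    {"x":0.52,"y":-0.7,"z":0,"twist":0,"claw":-1},
    {"x":0.52,"y":-0.7,"z":0,"twist":0,"claw":-1},
    {"x":0.52,"y":-0.7,"z":0,"twist":0,"claw":-1},
  ],
  newtons=30,
)

```text
time_s: 1.1
tool_pos: [383.5, 157.6, 250.0]
orientation: [0.0, 0.119, 0.993, -0.0]
ft_force: [-0.1, 0.4, 0.1]
width: 0.999
grip_force: 0.0
```

Request:
arm_command(
  plan=[
    {"x":0.204,"y":-0.304,"z":-0.2,"twist":0,"claw":-1},
    {"x":0.204,"y":-0.304,"z":-0.2,"twist":0,"claw":-1},
    {"x":0.204,"y":-0.304,"z":-0.2,"twist":0,"claw":-1},
    {"x":0.204,"y":-0.304,"z":-0.2,"twist":0,"claw":-1},
    {"x":0.204,"y":-0.304,"z":-0.2,"twist":0,"claw":-0.6},
    {"x":0.204,"y":-0.304,"z":-0.2,"twist":0,"claw":-0.6},
    {"x":0.204,"y":-0.304,"z":-0.2,"twist":0,"claw":-0.6},
  ],
)

```text
time_s: 1.8
tool_pos: [483.1, 9.6, 150.5]
orientation: [-0.0, 0.116, 0.993, 0.0]
ft_force: [0.3, -0.0, -0.4]
width: 0.798
grip_force: 0.0
```

Run:
```python
from h import *
o=get_obs(); print(o["tool_pos"],o["joints"],o["width"],o["orientation"])
c=capture("side"); X=pts(c); cv2.imwrite("pics/s1.png",cv2.resize(c["pixels"][80:300,180:440],None,fx=3,fy=2.7))
t=o["tool_pos"]
m=(np.hypot(X[...,0]-t[0],X[...,1]-t[1])<80)&(X[...,2]>85)&(X[...,2]<200)
q=X[m]
for lo in range(85,200,5):
    s=q[(q[:,2]>=lo)&(q[:,2]<lo+5)]
    if len(s): print(lo,len(s),s.min(0).round(),s.max(0).round())
```

```text
[483.08704715   9.58318919 150.54150132] [ 1.96289936e-02  2.24788651e-01 -2.97428110e-01  1.04920949e+00
  3.45515786e-04  2.53071161e-01] 0.7976205327431919 [-3.35522324e-04  1.16456280e-01  9.93195754e-01  1.28342191e-04]
140 31 [464. -32. 140.] [499.  46. 145.]
145 45 [462. -37. 145.] [501.  50. 150.]
150 56 [462. -39. 150.] [502.  48. 155.]
155 55 [462. -39. 155.] [499.  52. 160.]
160 58 [463. -39. 160.] [502.  51. 165.]
165 59 [462. -39. 165.] [503.  52. 170.]
170 57 [462. -40. 170.] [500.  50. 175.]
175 49 [463. -38. 175.] [501.  52. 180.]
180 37 [460. -35. 180.] [503.  57. 185.]
185 70 [456. -56. 185.] [499.  70. 190.]
190 96 [455. -57. 190.] [497.  78. 195.]
195 93 [455. -58. 195.] [489.  76. 200.]
```

View pics/s1.png

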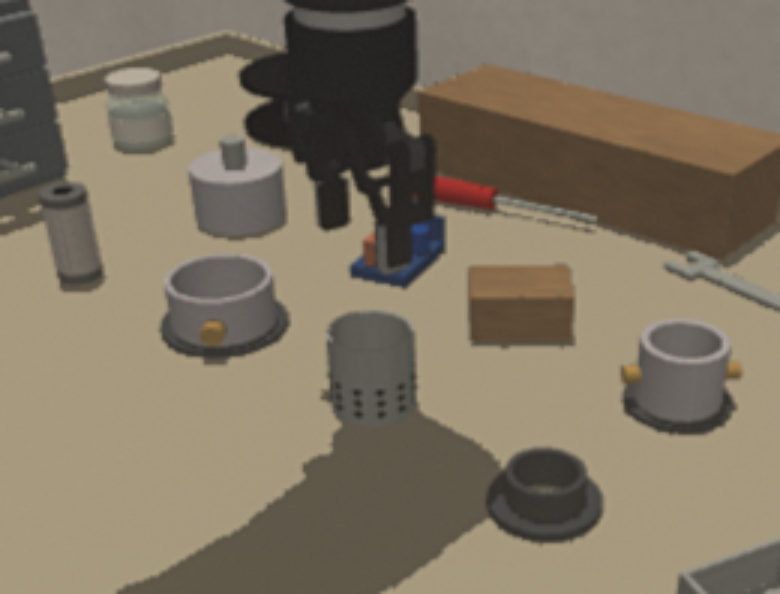

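Picture: the fingers (crop ~(395,260)) hang centred above the basket (370,365), with tips about 10 mm ahead of the TCP at this opening. That clears the housing rim for a grasp at 57 mm.

Request:
arm_command(
  plan=[
    {"x":0,"y":0,"z":-0.05,"twist":0,"claw":-1},
    {"x":0,"y":0,"z":-0.1,"twist":0,"claw":-1},
    {"x":0,"y":0,"z":-0.15,"twist":0,"claw":-1},
    {"x":0,"y":0,"z":-0.186,"twist":0,"claw":-1},
    {"x":0,"y":0,"z":-0.186,"twist":0,"claw":-0.4},
    {"x":0,"y":0,"z":-0.186,"twist":0,"claw":0},
    {"x":0,"y":0,"z":-0.186,"twist":0,"claw":0},
    {"x":0,"y":0,"z":-0.186,"twist":0,"claw":0},
    {"x":0,"y":0,"z":-0.186,"twist":0,"claw":0},
    {"x":0,"y":0,"z":-0.186,"twist":0,"claw":0},
  ],
  newtons=30,
)

```text
time_s: 2.85
tool_pos: [484.5, 9.0, 58.5]
orientation: [0.001, 0.117, 0.993, 0.0]
ft_force: [-0.6, 2.2, 7.0]
width: 0.703
grip_force: 33.4
```

Request:
arm_command(
  plan=[
    {"x":0,"y":0,"z":0.03,"twist":0,"claw":0},
    {"x":0,"y":0,"z":0.1,"twist":0,"claw":0},
    {"x":0,"y":0,"z":0.16,"twist":0,"claw":0},
    {"x":0,"y":0.06,"z":0.16,"twist":0,"claw":0},
    {"x":0,"y":0.14,"z":0.16,"twist":0,"claw":0},
    {"x":-0.001,"y":0.22,"z":0.16,"twist":0,"claw":0},
    {"x":-0.001,"y":0.29,"z":0.16,"twist":0,"claw":0},
    {"x":-0.001,"y":0.331,"z":0.16,"twist":0,"claw":0},
    {"x":-0.001,"y":0.331,"z":0.16,"twist":0,"claw":0},
    {"x":-0.001,"y":0.331,"z":0.16,"twist":0,"claw":0},
  ],
)

```text
time_s: 3.85
tool_pos: [482.9, 174.2, 137.3]
orientation: [-0.0, 0.116, 0.993, -0.0]
ft_force: [0.6, -0.2, -1.9]
width: 0.701
grip_force: 33.4
```

Run:
```python
from h import *
o=get_obs(); print(o["tool_pos"],o["width"],o["grip_force"],o["ft_force"])
for n in("side",):
    c=capture(n); X=pts(c); cv2.imwrite("pics/s2.png",cv2.resize(c["pixels"][80:280,140:400],None,fx=3,fy=3))
    m=(np.hypot(X[...,0]-483,X[...,1]-174)<60)&(X[...,2]>60)&(X[...,2]<128)
    q=X[m]
    for lo in range(60,125,8):
        s=q[(q[:,2]>=lo)&(q[:,2]<lo+8)]
        if len(s): print(lo,len(s),s.min(0).round(),s.max(0).round(),cv2.minEnclosingCircle(s[:,:2].astype(np.float32)))
```

```text
[482.90198244 174.22896952 137.33951789] 0.7010647620162512 33.408214934170246 [ 0.57470866 -0.18730994 -1.89648141]
76 27 [455. 144.  81.] [500. 187.  84.] ((478.35888671875, 167.82760620117188), 28.590986251831055)
84 86 [453. 141.  84.] [503. 183.  92.] ((479.1251525878906, 167.53131103515625), 28.693622589111328)
92 87 [452. 143.  92.] [507. 190. 100.] ((481.7574462890625, 171.64915466308594), 29.95863914489746)
100 93 [452. 142. 100.] [507. 184. 108.] ((481.17333984375, 169.38076782226562), 29.69194793701172)
108 87 [453. 142. 108.] [504. 188. 116.] ((480.6617431640625, 170.4752960205078), 29.30570411682129)
116 89 [452. 143. 116.] [508. 186. 124.] ((481.86688232421875, 171.03884887695312), 29.60782814025879)
124 45 [453. 137. 124.] [500. 201. 128.] ((483.29437255859375, 168.78750610351562), 33.60881042480469)
```

View pics/s2.png

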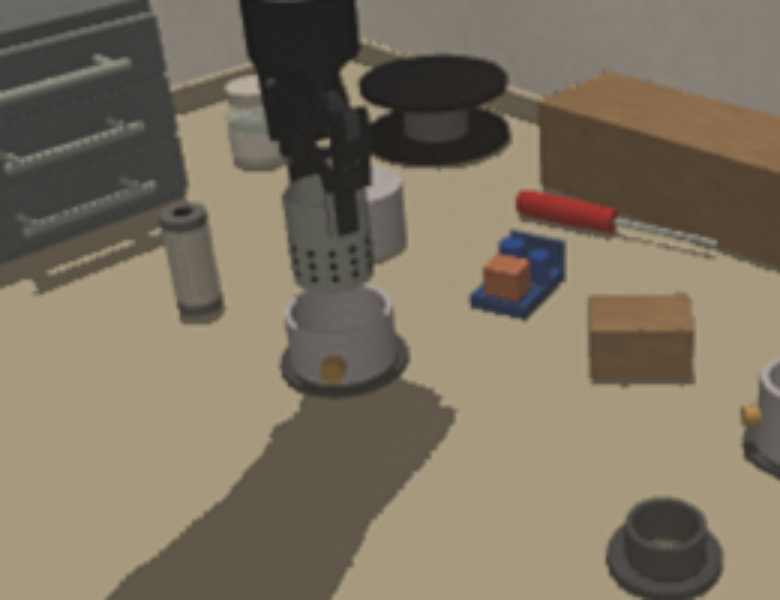

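Picture: the basket hangs upright at crop (330,240), centred above the wide housing (340,330). Lowering it.

Request:
arm_command(
  plan=[
    {"x":0.002,"y":0.002,"z":-0.03,"twist":0,"claw":0},
    {"x":0.002,"y":0.002,"z":-0.06,"twist":0,"claw":0},
    {"x":0.002,"y":0.002,"z":-0.09,"twist":0,"claw":0},
    {"x":0.002,"y":0.002,"z":-0.11,"twist":0,"claw":0},
    {"x":0.002,"y":0.002,"z":-0.13,"twist":0,"claw":0},
    {"x":0.002,"y":0.002,"z":-0.138,"twist":0,"claw":0},
    {"x":0.002,"y":0.002,"z":-0.142,"twist":0,"claw":0},
    {"x":0.002,"y":0.002,"z":-0.144,"twist":0,"claw":0},
    {"x":0.002,"y":0.002,"z":-0.144,"twist":0,"claw":0},
  ],
)

```text
time_s: 4.8
tool_pos: [484.0, 174.8, 66.5]
orientation: [0.0, 0.117, 0.993, -0.0]
ft_force: [-4.4, -3.1, 9.4]
width: 0.699
grip_force: 34.3
```

Request:
arm_command(
  plan=[
    {"x":0,"y":0,"z":0,"twist":0,"claw":-0.6},
    {"x":0,"y":0,"z":0,"twist":0,"claw":-0.8},
    {"x":0,"y":0,"z":0,"twist":0,"claw":-1},
    {"x":0,"y":0,"z":0,"twist":0,"claw":-1},
    {"x":0,"y":0,"z":0.06,"twist":0,"claw":-1},
    {"x":0,"y":0,"z":0.14,"twist":0,"claw":-1},
    {"x":0,"y":0,"z":0.22,"twist":0,"claw":-1},
    {"x":0,"y":0,"z":0.22,"twist":0,"claw":-1},
  ],
)

```text
time_s: 5.6
tool_pos: [486.6, 176.1, 180.3]
orientation: [0.004, 0.117, 0.993, 0.002]
ft_force: [0.2, 0.0, -1.3]
width: 1.0
grip_force: 0.0
```

Request:
arm_command(
  plan=[
    {"x":-0.01,"y":0.08,"z":0,"twist":0,"claw":-1},
    {"x":-0.03,"y":0.16,"z":0,"twist":0,"claw":-1},
    {"x":-0.05,"y":0.24,"z":0,"twist":0,"claw":-1},
    {"x":-0.056,"y":0.3,"z":0,"twist":0,"claw":-1},
    {"x":-0.056,"y":0.319,"z":0,"twist":0,"claw":-1},
    {"x":-0.056,"y":0.319,"z":0,"twist":0,"claw":-1},
    {"x":-0.056,"y":0.319,"z":0,"twist":0,"claw":-1},
  ],
)

```text
time_s: 6.3
tool_pos: [456.0, 333.8, 174.8]
orientation: [-0.0, 0.117, 0.993, -0.001]
ft_force: [-0.6, -0.2, -0.0]
width: 0.999
grip_force: 0.0
```

Run:
```python
from h import *
o=get_obs(); print(o["tool_pos"],o["joints"])
for n in("top","side"):
    X=pts(capture(n)); print(n,"basket rim",circ(X,(483,174),70,82,45),"wide",circ(X,(483,174),47,55,45),"cart",circ(X,*OB["cart"][:2],94,24))
```

```text
[456.02435305 333.8347744  174.83490191] [ 6.32139013e-01  3.41391979e-01 -6.33387797e-02  1.16727316e+00
 -4.36262095e-04  8.66022652e-01]
top basket rim [484.4 174.7  59.5  75.8 117. ] wide [483.  174.7  81.8  49.9 232. ] cart [459.2 334.7  37.9  88.2 124. ]
side basket rim [483.8 173.4  63.   75.  205. ] wide [481.6 172.9  82.2  51.5 272. ] cart [456.2 334.8  41.2  90.3 120. ]
```

Request:
arm_command(
  plan=[
    {"x":0,"y":0,"z":-0.06,"twist":0,"claw":-1},
    {"x":0,"y":0,"z":-0.12,"twist":0,"claw":-1},
    {"x":0,"y":0,"z":-0.16,"twist":0,"claw":-1},
    {"x":0,"y":0,"z":-0.183,"twist":0,"claw":-0.6},
    {"x":0,"y":0,"z":-0.183,"twist":0,"claw":0},
    {"x":0,"y":0,"z":-0.183,"twist":0,"claw":0.4},
    {"x":0,"y":0,"z":-0.183,"twist":0,"claw":0.5},
    {"x":0,"y":0,"z":-0.183,"twist":0,"claw":0.5},
    {"x":0,"y":0,"z":-0.183,"twist":0,"claw":0.5},
    {"x":0,"y":0,"z":-0.183,"twist":0,"claw":0.5},
  ],
  newtons=25,
)

```text
time_s: 7.4
tool_pos: [456.8, 335.1, 84.9]
orientation: [0.001, 0.117, 0.993, 0.001]
ft_force: [-1.2, 0.0, 7.7]
width: 0.43
grip_force: 25.6
```

Request:
arm_command(
  plan=[
    {"x":0,"y":0,"z":0.04,"twist":0,"claw":0.5},
    {"x":0,"y":0,"z":0.11,"twist":0,"claw":0.5},
    {"x":0,"y":0,"z":0.19,"twist":0,"claw":0.5},
    {"x":0.01,"y":-0.05,"z":0.19,"twist":0,"claw":0.5},
    {"x":0.025,"y":-0.13,"z":0.19,"twist":0,"claw":0.5},
    {"x":0.04,"y":-0.21,"z":0.19,"twist":0,"claw":0.5},
    {"x":0.05,"y":-0.28,"z":0.19,"twist":0,"claw":0.5},
    {"x":0.056,"y":-0.32,"z":0.19,"twist":0,"claw":0.5},
    {"x":0.056,"y":-0.32,"z":0.19,"twist":0,"claw":0.5},
    {"x":0.056,"y":-0.32,"z":0.19,"twist":0,"claw":0.5},
  ],
)

```text
time_s: 8.4
tool_pos: [484.2, 174.6, 179.0]
orientation: [0.0, 0.117, 0.993, 0.0]
ft_force: [-0.3, 0.3, -0.9]
width: 0.434
grip_force: 25.6
```

Run:
```python
from h import *
o=get_obs(); print(o["tool_pos"],o["width"],o["grip_force"],o["ft_force"])
c=capture("side"); X=pts(c); cv2.imwrite("pics/s3.png",cv2.resize(c["pixels"][60:260,140:400],None,fx=3,fy=3))
m=(np.hypot(X[...,0]-484,X[...,1]-174)<40)&(X[...,2]>85)&(X[...,2]<165)
q=X[m]
for lo in range(85,165,8):
    s=q[(q[:,2]>=lo)&(q[:,2]<lo+8)]
    if len(s): print(lo,len(s),s.min(0).round(),s.max(0).round())
```

```text
[484.18930655 174.58666127 178.97391856] 0.4336587282163666 25.569946467876434 [-0.34495575  0.31244244 -0.86349968]
93 32 [465. 155.  96.] [493. 181. 101.]
101 55 [465. 156. 101.] [495. 180. 109.]
109 65 [464. 155. 109.] [499. 185. 117.]
117 49 [464. 155. 117.] [494. 179. 125.]
125 64 [464. 155. 125.] [499. 185. 133.]
133 59 [465. 155. 133.] [498. 183. 141.]
141 57 [465. 156. 141.] [494. 186. 149.]
149 63 [464. 154. 149.] [499. 182. 157.]
157 43 [463. 150. 157.] [492. 184. 165.]
```

View pics/s3.png

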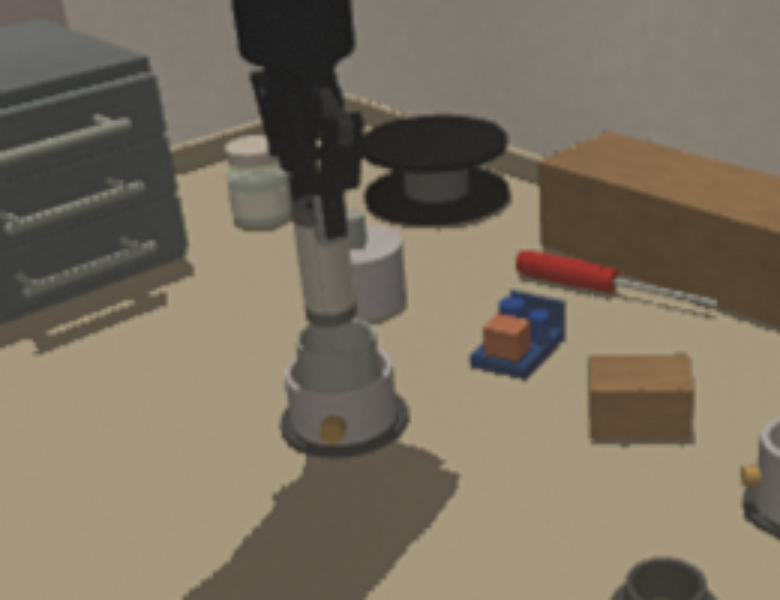

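Picture: cartridge (crop 325,270) upright over the seated basket (340,350). Lowering.

Request:
arm_command(
  plan=[
    {"x":0,"y":0,"z":-0.04,"twist":0,"claw":0.5},
    {"x":0,"y":0,"z":-0.08,"twist":0,"claw":0.5},
    {"x":0,"y":0,"z":-0.12,"twist":0,"claw":0.5},
    {"x":0,"y":0,"z":-0.145,"twist":0,"claw":0.5},
    {"x":0,"y":0,"z":-0.158,"twist":0,"claw":0.5},
    {"x":0,"y":0,"z":-0.164,"twist":0,"claw":0.5},
    {"x":0,"y":0,"z":-0.167,"twist":0,"claw":0.5},
    {"x":0,"y":0,"z":-0.168,"twist":0,"claw":0.5},
    {"x":0,"y":0,"z":-0.168,"twist":0,"claw":0.5},
  ],
)

```text
time_s: 9.35
tool_pos: [484.8, 175.2, 96.0]
orientation: [0.001, 0.116, 0.993, 0.0]
ft_force: [-0.9, 0.3, 4.4]
width: 0.433
grip_force: 25.9
```

Request:
arm_command(
  plan=[
    {"x":0,"y":0,"z":0,"twist":0,"claw":0.1},
    {"x":0,"y":0,"z":0,"twist":0,"claw":-0.2},
    {"x":0,"y":0,"z":0,"twist":0,"claw":-0.4},
    {"x":0,"y":0,"z":0.02,"twist":0,"claw":-0.4},
    {"x":0,"y":0,"z":0.09,"twist":0,"claw":-0.4},
    {"x":0,"y":0,"z":0.17,"twist":0,"claw":-0.4},
    {"x":0.04,"y":0.04,"z":0.2,"twist":0,"claw":-0.2},
    {"x":0.1,"y":0.1,"z":0.2,"twist":0,"claw":0},
    {"x":0.16,"y":0.16,"z":0.2,"twist":0,"claw":0},
    {"x":0.16,"y":0.16,"z":0.2,"twist":0,"claw":0},
  ],
)

```text
time_s: 10.35
tool_pos: [567.1, 257.8, 194.5]
orientation: [0.001, 0.116, 0.993, 0.001]
ft_force: [0.6, 0.5, -0.4]
width: 0.5
grip_force: 0.0
```

Run:
```python
from h import *
o=get_obs(); print(o["tool_pos"],o["joints"],o["width"])
for n in("top","side"):
    X=pts(capture(n)); print(n,"basket rim",circ(X,(483,174),70,82,45),"cart",circ(X,(483,174),94,106,30),"knob",circ(X,(623,326),80,92,30))
```

```text
[567.13953088 257.79308868 194.48576555] [4.26453797e-01 4.26282033e-01 1.21124348e-01 1.26354612e+00
 3.83557725e-04 6.58796657e-01] 0.5000010280139411
top basket rim [484.6 175.   60.   75.6 135. ] cart [484.5 175.9  37.7  99.3 225. ] knob [ 0.  0.  0. nan  0.]
side basket rim [483.6 173.1  60.9  76.1 213. ] cart [484.1 174.4  39.2 101.  148. ] knob [622.  326.4  23.3  87.4  43. ]
  return _methods._mean(a, axis=axis, dtype=dtype,
  ret = ret.dtype.type(ret / rcount)
```

Request:
arm_command(
  plan=[
    {"x":0.06,"y":0.07,"z":0,"twist":0,"claw":0},
    {"x":0.119,"y":0.145,"z":0,"twist":0,"claw":0},
    {"x":0.119,"y":0.145,"z":0,"twist":0,"claw":0},
    {"x":0.119,"y":0.145,"z":-0.06,"twist":0,"claw":0},
    {"x":0.119,"y":0.145,"z":-0.12,"twist":0,"claw":0},
    {"x":0.119,"y":0.145,"z":-0.17,"twist":0,"claw":0},
    {"x":0.119,"y":0.145,"z":-0.2,"twist":0,"claw":0},
    {"x":0.119,"y":0.145,"z":-0.22,"twist":0,"claw":0},
    {"x":0.119,"y":0.145,"z":-0.228,"twist":0,"claw":0},
    {"x":0.119,"y":0.145,"z":-0.228,"twist":0,"claw":0},
  ],
)

```text
time_s: 11.45
tool_pos: [623.5, 326.8, 81.2]
orientation: [0.0, 0.117, 0.993, -0.0]
ft_force: [-0.3, 0.1, 0.4]
width: 0.502
grip_force: 0.0
```

Request:
arm_command(
  plan=[
    {"x":0,"y":0,"z":0,"twist":0,"claw":0.4},
    {"x":0,"y":0,"z":0,"twist":0,"claw":0.7},
    {"x":0,"y":0,"z":0,"twist":0,"claw":0.9},
    {"x":0,"y":0,"z":0,"twist":0,"claw":0.9},
    {"x":0,"y":0,"z":0,"twist":0,"claw":0.9},
    {"x":0,"y":0,"z":0,"twist":0,"claw":0.9},
  ],
  newtons=50,
)

```text
time_s: 12.05
tool_pos: [624.2, 327.6, 82.0]
orientation: [0.001, 0.117, 0.993, 0.001]
ft_force: [-0.3, 0.8, 5.8]
width: 0.239
grip_force: 49.2
```

Request:
arm_command(
  plan=[
    {"x":0,"y":0,"z":0.02,"twist":0,"claw":0.9},
    {"x":0,"y":0,"z":0.08,"twist":0,"claw":0.9},
    {"x":0,"y":0,"z":0.15,"twist":0,"claw":0.9},
    {"x":0,"y":0,"z":0.21,"twist":0,"claw":0.9},
    {"x":0,"y":0,"z":0.24,"twist":0,"claw":0.9},
    {"x":-0.04,"y":-0.04,"z":0.24,"twist":0,"claw":0.9},
    {"x":-0.09,"y":-0.09,"z":0.24,"twist":0,"claw":0.9},
    {"x":-0.14,"y":-0.15,"z":0.24,"twist":0,"claw":0.9},
    {"x":-0.18,"y":-0.19,"z":0.24,"twist":0,"claw":0.9},
    {"x":-0.21,"y":-0.23,"z":0.24,"twist":0,"claw":0.9},
  ],
)

```text
time_s: 13.05
tool_pos: [516.9, 211.0, 201.2]
orientation: [-0.0, 0.117, 0.993, -0.0]
ft_force: [0.8, 0.5, -2.0]
width: 0.237
grip_force: 49.5
```

Request:
arm_command(
  plan=[
    {"x":-0.04,"y":-0.05,"z":0,"twist":0,"claw":0.9},
    {"x":-0.071,"y":-0.076,"z":0,"twist":0,"claw":0.9},
    {"x":-0.071,"y":-0.076,"z":0,"twist":0,"claw":0.9},
    {"x":-0.071,"y":-0.076,"z":0,"twist":0,"claw":0.9},
    {"x":-0.071,"y":-0.076,"z":0,"twist":0,"claw":0.9},
  ],
)

```text
time_s: 13.55
tool_pos: [483.8, 174.6, 201.0]
orientation: [0.0, 0.117, 0.993, 0.0]
ft_force: [-0.4, -0.3, -2.3]
width: 0.238
grip_force: 49.6
```

Run:
```python
from h import *
o=get_obs(); print(o["tool_pos"],o["width"],o["grip_force"],o["ft_force"])
c=capture("side"); X=pts(c); cv2.imwrite("pics/s4.png",cv2.resize(c["pixels"][60:260,140:400],None,fx=3,fy=3))
m=(np.hypot(X[...,0]-484,X[...,1]-174)<60)&(X[...,2]>105)&(X[...,2]<180)
q=X[m]
for lo in range(105,180,8):
    s=q[(q[:,2]>=lo)&(q[:,2]<lo+8)]
    if len(s): print(lo,len(s),s.min(0).round(),s.max(0).round())
X=pts(capture("top")); print(circ(X,(483,174),172,186,60))
```

```text
[483.7511048  174.63309577 201.04169986] 0.2377672966951412 49.559444189071655 [-0.40565341 -0.29294907 -2.32026286]
113 1 [469. 139. 121.] [469. 139. 121.]
121 113 [441. 132. 122.] [513. 193. 129.]
129 131 [441. 131. 129.] [516. 200. 137.]
137 136 [441. 131. 137.] [510. 192. 145.]
145 133 [442. 131. 145.] [515. 195. 153.]
153 143 [441. 132. 153.] [517. 190. 161.]
161 138 [441. 132. 161.] [510. 199. 169.]
169 150 [442. 131. 169.] [513. 189. 177.]
177 333 [442. 131. 177.] [525. 216. 180.]
[484.  174.6  83.3 176.8 447. ]
```

View pics/s4.png

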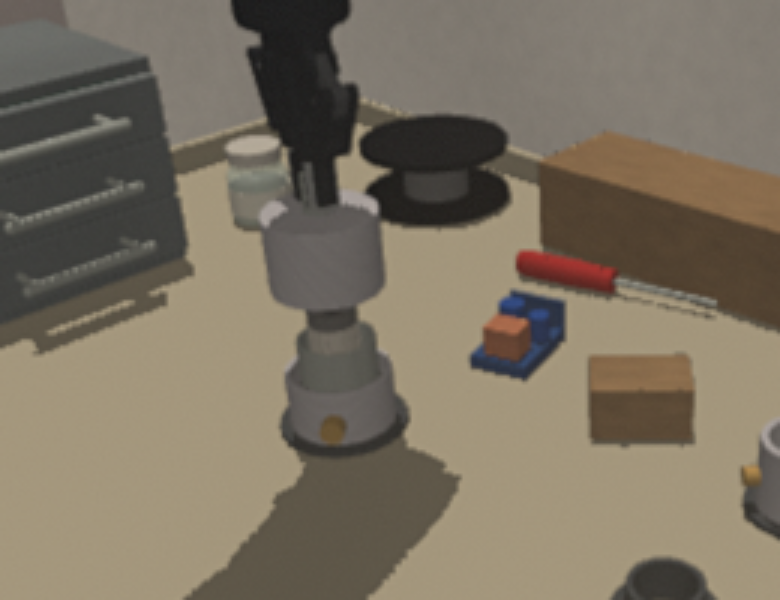

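Picture: cover (crop 325,250) level over cartridge and basket. Lowering onto the rim.

Request:
arm_command(
  plan=[
    {"x":-0.001,"y":0,"z":-0.03,"twist":0,"claw":0.9},
    {"x":-0.001,"y":0,"z":-0.06,"twist":0,"claw":0.9},
    {"x":-0.001,"y":0,"z":-0.09,"twist":0,"claw":0.9},
    {"x":-0.001,"y":0,"z":-0.115,"twist":0,"claw":0.9},
    {"x":-0.001,"y":0,"z":-0.128,"twist":0,"claw":0.9},
    {"x":-0.001,"y":0,"z":-0.134,"twist":0,"claw":0.9},
    {"x":-0.001,"y":0,"z":-0.138,"twist":0,"claw":0.9},
    {"x":-0.001,"y":0,"z":-0.14,"twist":0,"claw":0.9},
    {"x":-0.001,"y":0,"z":-0.14,"twist":0,"claw":0.9},
  ],
)

```text
time_s: 14.55
tool_pos: [482.9, 174.6, 131.9]
orientation: [0.001, 0.116, 0.993, 0.0]
ft_force: [-2.3, 0.5, 4.5]
width: 0.24
grip_force: 50.2
```

Request:
arm_command(
  plan=[
    {"x":0,"y":0,"z":0,"twist":0,"claw":0.6},
    {"x":0,"y":0,"z":0,"twist":0,"claw":0.3},
    {"x":0,"y":0,"z":0,"twist":0,"claw":0},
    {"x":0,"y":0,"z":0.02,"twist":0,"claw":0},
    {"x":0,"y":0,"z":0.08,"twist":0,"claw":0},
    {"x":0,"y":0,"z":0.15,"twist":0,"claw":0},
    {"x":0,"y":-0.06,"z":0.16,"twist":0,"claw":0},
    {"x":0,"y":-0.14,"z":0.16,"twist":0,"claw":0},
    {"x":0,"y":-0.22,"z":0.16,"twist":0,"claw":0},
    {"x":0,"y":-0.3,"z":0.16,"twist":0,"claw":0},
  ],
)

```text
time_s: 15.55
tool_pos: [482.7, 22.9, 211.8]
orientation: [0.001, 0.116, 0.993, 0.0]
ft_force: [0.3, 0.4, -0.4]
width: 0.497
grip_force: 0.0
```

Run:
```python
from h import *
o=get_obs(); print(o["tool_pos"],o["joints"])
for n in("top","side"):
    c=capture(n);X=pts(c); print(n,"cover top",circ(X,(483,174),102,114,60),"knob",circ(X,(483,174),130,142,30))
    m=(np.hypot(X[...,0]-483,X[...,1]-174)<50)&(X[...,2]>100)&(X[...,2]<116)&(np.hypot(X[...,0]-483,X[...,1]-174)>14)
    q=X[m];A=np.c_[q[:,:2]-[483,174],np.ones(len(q))]; print("slope",np.linalg.lstsq(A,q[:,2],rcond=None)[0]) if n=="top" else 0
cv2.imwrite("pics/s5.png",cv2.resize(c["pixels"][100:260,180:340],None,fx=3.5,fy=3.5))
```

```text
[482.68859835  22.86172977 211.76177895] [ 4.74503449e-02  1.82954244e-01 -1.86046129e-01  1.20052670e+00
 -2.05521381e-04  2.80606443e-01]
top cover top [ 0.  0.  0. nan  0.] knob [ 0.  0.  0. nan  0.]
slope [0. 0. 0.]
side cover top [482.1 173.5  85.7 110.1 559. ] knob [482.7 174.4  23.9 137.4  69. ]
  return _methods._mean(a, axis=axis, dtype=dtype,
  ret = ret.dtype.type(ret / rcount)
```

View pics/s5.png

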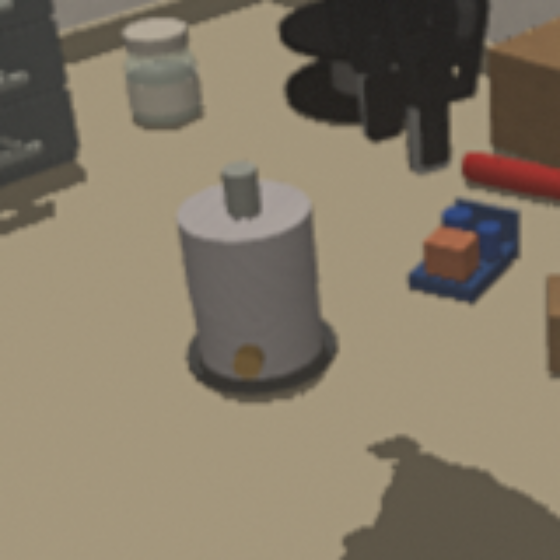

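Picture: cover sits flat on the housing (crop 250,280), with the top at 108 mm as required. On to the plug.

Request:
arm_command(
  plan=[
    {"x":0.228,"y":-0.683,"z":-0.12,"twist":0,"claw":0},
    {"x":0.228,"y":-0.683,"z":-0.12,"twist":0,"claw":0},
    {"x":0.228,"y":-0.683,"z":-0.12,"twist":0,"claw":0},
    {"x":0.228,"y":-0.683,"z":-0.12,"twist":0,"claw":0},
    {"x":0.228,"y":-0.683,"z":-0.12,"twist":0,"claw":0},
    {"x":0.228,"y":-0.683,"z":-0.12,"twist":0,"claw":0},
    {"x":0.228,"y":-0.683,"z":-0.12,"twist":0,"claw":0},
    {"x":0.228,"y":-0.683,"z":-0.12,"twist":0,"claw":0},
    {"x":0.228,"y":-0.683,"z":-0.12,"twist":0,"claw":0},
    {"x":0.228,"y":-0.683,"z":-0.12,"twist":0,"claw":0},
  ],
  newtons=40,
)

```text
time_s: 16.65
tool_pos: [596.5, -316.5, 150.8]
orientation: [-0.0, 0.117, 0.993, 0.0]
ft_force: [0.5, -0.1, -0.2]
width: 0.504
grip_force: 0.0
```

Request:
arm_command(
  plan=[
    {"x":0,"y":0,"z":-0.06,"twist":0,"claw":0},
    {"x":0,"y":0,"z":-0.12,"twist":0,"claw":0},
    {"x":0,"y":0,"z":-0.17,"twist":0,"claw":0},
    {"x":0,"y":0,"z":-0.2,"twist":0,"claw":0},
    {"x":0,"y":0,"z":-0.212,"twist":0,"claw":0},
    {"x":0,"y":0,"z":-0.216,"twist":0,"claw":0},
    {"x":0,"y":0,"z":-0.216,"twist":0,"claw":0},
  ],
)

```text
time_s: 17.35
tool_pos: [597.1, -316.7, 43.9]
orientation: [0.001, 0.116, 0.993, -0.0]
ft_force: [-0.2, -0.3, 0.6]
width: 0.501
grip_force: 0.0
```

Request:
arm_command(
  plan=[
    {"x":0,"y":0,"z":0,"twist":0,"claw":0.4},
    {"x":0,"y":0,"z":0,"twist":0,"claw":0.7},
    {"x":0,"y":0,"z":0,"twist":0,"claw":0.9},
    {"x":0,"y":0,"z":0,"twist":0,"claw":0.9},
    {"x":0,"y":0,"z":0,"twist":0,"claw":0.9},
    {"x":0,"y":0,"z":0,"twist":0,"claw":0.9},
  ],
)

```text
time_s: 17.95
tool_pos: [597.2, -317.5, 44.0]
orientation: [0.001, 0.117, 0.993, -0.0]
ft_force: [0.0, 1.8, 6.6]
width: 0.225
grip_force: 38.9
```

Request:
arm_command(
  plan=[
    {"x":0,"y":0,"z":0.03,"twist":0,"claw":0.9},
    {"x":0,"y":0,"z":0.1,"twist":0,"claw":0.9},
    {"x":0,"y":0,"z":0.17,"twist":0,"claw":0.9},
    {"x":0.01,"y":0.05,"z":0.17,"twist":0,"claw":0.9},
    {"x":0.02,"y":0.13,"z":0.17,"twist":0,"claw":0.9},
    {"x":0.035,"y":0.21,"z":0.17,"twist":0,"claw":0.9},
    {"x":0.05,"y":0.29,"z":0.17,"twist":0,"claw":0.9},
    {"x":0.055,"y":0.34,"z":0.17,"twist":0,"claw":0.9},
    {"x":0.055,"y":0.34,"z":0.17,"twist":0,"claw":0.9},
    {"x":0.055,"y":0.34,"z":0.17,"twist":0,"claw":0.9},
  ],
)

```text
time_s: 18.95
tool_pos: [624.2, -147.0, 127.9]
orientation: [-0.0, 0.116, 0.993, -0.0]
ft_force: [-0.3, -0.4, -1.7]
width: 0.22
grip_force: 39.3
```

Run:
```python
from h import *
o=get_obs(); print(o["tool_pos"],o["width"],o["grip_force"],o["ft_force"])
X=pts(capture("top")); print(circ(X,(624,-147),97,110,60))
c=capture("side"); X=pts(c); print(circ(X,(624,-147),90,110,60)); cv2.imwrite("pics/s6.png",cv2.resize(c["pixels"][120:260,330:490],None,fx=4,fy=4))
```

```text
[ 624.16403025 -147.01114547  127.88565136] 0.22015049058262945 39.33551609516144 [-0.33727163 -0.38157038 -1.70299107]
[ 615.1 -125.6   29.8  103.8   70. ]
[ 622.6 -148.5   60.5  105.5  347. ]
```

View pics/s6.png

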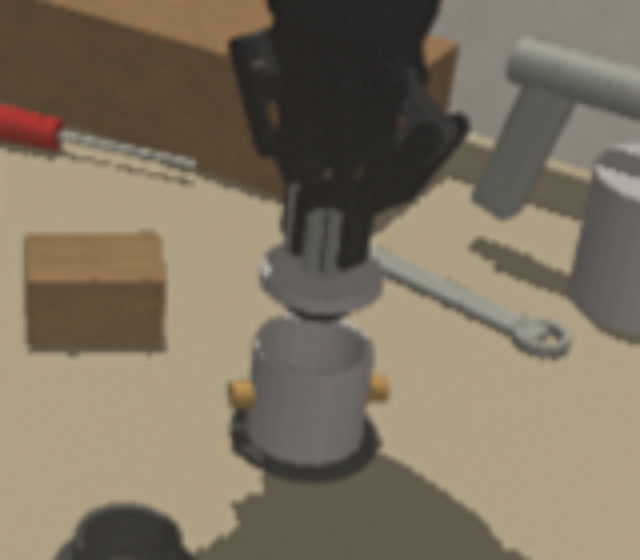

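Picture: plug (crop 322,275) hangs level above the narrow housing mouth (312,345). Pushing it in.

Request:
arm_command(
  plan=[
    {"x":0,"y":0,"z":-0.02,"twist":0,"claw":0.9},
    {"x":0,"y":0,"z":-0.04,"twist":0,"claw":0.9},
    {"x":0,"y":0,"z":-0.055,"twist":0,"claw":0.9},
    {"x":0,"y":0,"z":-0.065,"twist":0,"claw":0.9},
    {"x":0,"y":0,"z":-0.071,"twist":0,"claw":0.9},
    {"x":0,"y":0,"z":-0.075,"twist":0,"claw":0.9},
    {"x":0,"y":0,"z":-0.076,"twist":0,"claw":0.9},
    {"x":0,"y":0,"z":-0.076,"twist":0,"claw":0.9},
  ],
)

```text
time_s: 19.85
tool_pos: [623.5, -147.6, 91.9]
orientation: [0.0, 0.117, 0.993, -0.0]
ft_force: [-8.5, 0.2, 18.7]
width: 0.217
grip_force: 41.4
```

Seated (TCP 44 + 48 = 92). Releasing and backing away.

Request:
arm_command(
  plan=[
    {"x":0,"y":0,"z":0.002,"twist":0,"claw":0.6},
    {"x":0,"y":0,"z":0.002,"twist":0,"claw":0.3},
    {"x":0,"y":0,"z":0.002,"twist":0,"claw":0},
    {"x":0,"y":0,"z":0.03,"twist":0,"claw":0},
    {"x":0,"y":0,"z":0.1,"twist":0,"claw":0},
    {"x":0,"y":0,"z":0.18,"twist":0,"claw":0},
    {"x":-0.08,"y":0,"z":0.26,"twist":0,"claw":0},
    {"x":-0.16,"y":0,"z":0.3,"twist":0,"claw":0},
    {"x":-0.24,"y":0,"z":0.3,"twist":0,"claw":0},
    {"x":-0.32,"y":0,"z":0.3,"twist":0,"claw":0},
  ],
)

```text
time_s: 20.85
tool_pos: [463.1, -147.3, 240.4]
orientation: [0.001, 0.117, 0.993, -0.0]
ft_force: [-0.9, -0.5, -0.6]
width: 0.496
grip_force: 0.0
```

Request:
arm_command(
  plan=[
    {"x":-0.1,"y":-0.06,"z":0,"twist":0,"claw":0},
    {"x":-0.16,"y":-0.14,"z":0,"twist":0,"claw":0},
    {"x":-0.16,"y":-0.22,"z":0,"twist":0,"claw":0},
    {"x":-0.16,"y":-0.3,"z":0,"twist":0,"claw":0},
    {"x":-0.16,"y":-0.4,"z":0,"twist":0,"claw":0},
    {"x":-0.16,"y":-0.4,"z":0,"twist":0,"claw":0},
    {"x":-0.16,"y":-0.4,"z":0,"twist":0,"claw":0},
    {"x":-0.16,"y":-0.4,"z":0,"twist":0,"claw":0},
  ],
)

```text
time_s: 21.65
tool_pos: [384.0, -346.6, 239.5]
orientation: [-0.0, 0.117, 0.993, 0.0]
ft_force: [0.1, 0.0, 0.4]
width: 0.499
grip_force: 0.0
```

Run:
```python
from h import *
o=get_obs(); print(o["tool_pos"],o["dq"])
for n in("top","side"):
    c=capture(n);X=pts(c); cv2.imwrite(f"pics/{n}7.png",c["pixels"])
    for nm,xy,lo,hi,ri in(("cover",(483,174),103,113,14),("flange",(624,-147),62,74,13)):
        r=np.hypot(X[...,0]-xy[0],X[...,1]-xy[1]); q=X[(r>ri)&(r<55)&(X[...,2]>lo)&(X[...,2]<hi)]
        A=np.c_[q[:,:2]-xy,np.ones(len(q))]
        print(n,nm,circ(X,xy,lo,hi),"slope",np.linalg.lstsq(A,q[:,2],rcond=None)[0].round(3))
    X0=pts(np.load(f"{n}0.npz"))
    for b,xy in dict(jb=(462,-310),pm=(655,152),cp=(472,-151),ct=(636,3)).items():
        f=lambda X:[X[(np.hypot(X[...,0]-xy[0],X[...,1]-xy[1])<65)&(X[...,2]>10)&(X[...,2]<50)].mean(0).round(1)]
        print(b,f(X0),f(X))
```

```text
[ 384.01105099 -346.62917924  239.49825566] [ 0.01581169 -0.01529716 -0.00512701  0.00039824 -0.00107488  0.00040688]
top cover [ 483.2  175.1   83.8  108.1 1021. ] slope [2.00000e-03 4.00000e-03 1.08039e+02]
top flange [ 623.8 -147.1   59.9   68.   448. ] slope [ 7.0000e-03 -6.0000e-03  6.7845e+01]
jb [array([ 463.7, -311.4,   29.5])] [array([ 463.6, -311. ,   29.4])]
pm [array([653.2, 149.7,  24.9])] [array([652.7, 149.9,  24.9])]
cp [array([ 472.3, -149.5,   23.1])] [array([ 472.5, -150.3,   22.4])]
ct [array([635.6,   4.7,  43.4])] [array([635.5,   4.6,  43.3])]
side cover [482.1 173.4  85.3 110.1 531. ] slope [2.10000e-02 2.90000e-02 1.09909e+02]
side flange [ 623.4 -148.1   61.4   69.7  394. ] slope [4.5000e-02 3.2000e-02 6.9418e+01]
jb [array([ 461. , -311.9,   27.3])] [array([ 460.9, -311.8,   27.3])]
pm [array([650. , 143.4,  27.9])] [array([649.6, 143.3,  27.7])]
cp [array([ 468. , -155.2,   20.8])] [array([ 468.2, -155.2,   20.8])]
ct [array([627.1,  -5.6,  37.3])] [array([627. ,  -5.5,  37.1])]
```

View pics/side7.png

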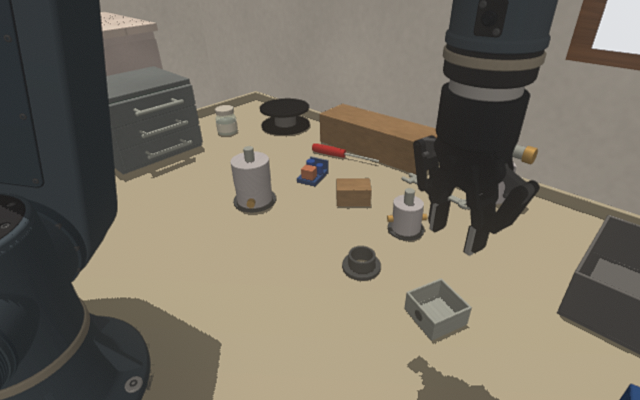

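The cover (252,180) and plug (407,215) are both seated flat, at 108 and 68 mm, and the bystanders have not moved. The arm is clear, so I'm handing in.

```bash
python3 -c "
from rig import hand_in
print(hand_in())"
```

```text
the job is handed in; nothing more can be done
None
```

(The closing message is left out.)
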